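# Hone a kitchen knife and show its edge to the camera

## Robot

A 6-joint arm with a two-finger parallel gripper is mounted at the origin on the work surface; the furniture and walls round the work are solid. World frame = base frame: x ahead of the robot, y to its left, z up, the work surface at z = 0. Lengths are in mm, angles in rad, forces in N, time in s.
With the tool pointing down it reaches from about 300 to 750 mm from the base axis. Payload 8.5 kg.
Tool frame: the origin (TCP) lies on the centre line of the jaws, within the pads' length; the fingertips stand 11 mm ahead of it and the grasp point (between the pads) lies 8 mm behind it (r.nose_length is the distance from the TCP to the fingertips, in mm); z points along the fingers, y is the line along which they close (so a half turn about z gives the same grasp; the last joint's range is limited). The gripper opens to 88 mm and grips with 3 to 60 N. Pads are 18 mm wide; open, the fingers measure 123 mm over their backs; the gripper's body (75 mm by 187 mm) begins 45 mm behind the grasp point.
Start: joints at [0.902, 0.381, 1.297, -0, 1.464, -0.215], TCP at [241.1, 494.319, 249.748] pointing down, gripper open.
Joint ranges: [-3.11, 3.11], [-0.89, 2.33], [0.22, 2.48], [-1.42, 4.56], [0.17, 2.85], [-2.88, 2.88]. Speed limits (rad/s): [2.39, 2.39, 3.14, 3.14, 3.14, 3.14].

## Interface

Orientations are given as a unit quaternion [w, x, y, z].
In Python, from workcell import r gives the robot as it stands.
- The arm moves only by the tool jog_arm, never from a script. Its argument "steps" is a list that holds one entry, the list of rows, each a list of 7 numbers: the shift along the world's x, y, z in units of 50 mm (1.0 is 50 mm), then the turn, a rotation vector about the world's x, y, z in units of 8 degrees (1.0 is 8 degrees), then the gripper command: -1 is fully open, 1 is shut, values between are in proportion. A call has exactly 5 rows; each row is the pose to reach, as a shift and turn from the pose commanded when the call began; what a row does not reach only later rows make up. A row lasts 1/10 s, in which the tool goes at most 50 mm and 8.59 degrees, less where a joint would pass 70% of its speed; a pose out of reach is approached as far as the arm can. A call with a gripper value outside its range is refused whole. The fingers move at their own pace and stop on an object; the grip force is fixed at half the most. Time passes only in rows, so rows that repeat a pose let the fingers close, or fill a call up. It gives the time, the measured TCP pose, the force, the opening and the grip force at its end, in the units of the state.
- r.get_obs(): the state, without advancing time (a new reading comes with each control period).
- r.get_image(name): name is "scene" or "top" or "wrist"; returns a dict with "image" (384x512x3 uint8, red, green, blue), "vertical_fov" (degrees; the focal length in pixels is half the picture's height over the tangent of half this angle, whatever the lens; pixels are square), "cx", "cy" (the principal point, pixels), "extrinsics" (4x4, takes a point from world to camera coordinates); the wrist camera has in their place "hand_eye" (4x4, takes a point from camera to tool coordinates, whose origin is the TCP and whose axes are the flange's). Camera axes: x right, y down, z forward; pixel columns grow to the right and rows downward; lengths in mm; the calibration is good to about 2 mm. A picture is of the moment at which its call begins: read the wrist's pose just before it. There is no depth.
- r.finish_job(): hands the job in; it is judged then, once.
The state is a dict: "time": time; "joints": joint angles; "joint_velocities": joint speeds; "joint_efforts": joint torques, N m; "ee_pos": TCP position; "orientation": TCP orientation; "ft_force": force on the tool from outside, world axes, zero at the start; "ft_torque": the same for the moment, N m; "finger_gap": finger opening in mm; "gripper_force": force on a finger pad.
Only numpy, scipy, OpenCV 4.12 (cv2) and the standard library are available. Lean on these libraries where they do the work, as an engineer would, in place of code of your own. Each camera call takes 0.05 s, during which the arm holds its last target. There are 200 camera calls.

## Task

Take the black-handled knife out of the dock, gently set the heel of its edge between the honer's crossed white rods and draw the whole edge through from heel to tip, slowly (no faster than about 5 cm a second) and lightly, the springs pressed part of the way but never to the bottom. Then show the fresh edge to the tablet's front camera, without touching the tablet: hold the knife in the air with the middle of the edge straight out from the lens, about 12 cm from it, the blade lying along the tablet's long side and the edge pointing at the lens. Finish still holding it there, and leave the red knife, the mug, the tin and the jar alone.

Things in the scene. Friction and masses are not known exactly. Their poses are not given: they have to be found in the camera images.
- knife: straight-edged kitchen knife, 217 mm long, black handle, 0.1 kg. Origin: middle of the handle's front part, the place to grip. x to the tip, z to the spine (up in the dock). Handle 17 mm thick (y), 24 mm high (z -12 to 12), x = -82 to 25 mm. Blade 2.4 mm thick, x = 34 to 135 mm; straight edge at z = -16 mm from the heel (x = 35) to the tip (x = 135), spine at z = 12 mm
- knife_heel (a point): heel corner of the knife's edge, at (35, 0, -16) mm in the knife's frame; axes as the knife's. Grip the handle firmly (about 45 N) so that the knife does not pivot between the fingers while its edge is pressed
- knife_edge (a point): middle of the knife's edge, at (85, 0, -16) mm in the knife's frame; axes as the knife's
- knife_tip (a point): tip end of the knife's edge, at (135, 0, -16) mm in the knife's frame; axes as the knife's
- red_knife: bystander: another knife of the same size and frame, with a red handle, in the other slot of the dock; either knife may stand in either slot. Lift a knife 35 mm straight up to clear the dock
- dock: fixed wooden knife dock on a board 187 mm above the table, 224 x 112 mm; origin on the board, x along the slots to the tips. Slots at y = -38 and 38 mm, 5 mm wide; knives stand edge down, handle axis 36 mm above the board. Blade block x = 45 to 142 mm, 44 mm high; handle rest x = -75 to -61 mm, 35 mm high; between them the handle is free for fingers.
- honer: fixed pull-through knife honer on a steel column and round foot (69 mm across), origin on the table. Its slot runs along x: the knife lies along it within 0.17 rad, tip to +x, and is drawn to -x. Two grey cheeks (y = 19 to 24 mm either side, x = -13 to 13 mm, 219 mm high) flank two crossed white ceramic rods that form an upward V, 30 mm wide at its top 236 mm above the table
- rod_v (a point): bottom of the V on the sprung rod carriage, where the knife's edge rides; 215 mm above the table when the springs are out; moves down with the carriage; axes as the honer's (x along the slot, z up)
- rods (a joint): how far the sprung rod carriage is pressed down: 0 = springs out, 0.012 m = bottom stop. 0.8 N starts it, about 0.15 N more per mm, about 2.5 N at the bottom. Keep it between 0.001 and 0.0105 all along the stroke; about 0.005 is right
- tablet: fixed dark tablet, 176 x 112 x 7.5 mm, on a disc-footed desk stand, screen inclined 35 degrees from level, facing up and toward the robot; 140 to 210 mm above the table. Origin at the middle of its back; y along its long side (level), x up the slope along its short side, z out of the screen
- lens (a point): the tablet's front camera lens in the middle of the upper long bezel, 50 mm up the slope from the middle, about 207 mm above the table. z is the line of sight out of the screen, y along the tablet's long side, x up the slope
- plank: fixed serving board under the dock, 400 x 124 x 16 mm, its top 187 mm above the table, lying across a clear crate beyond the honer; origin under its middle, x along it to the left. Packets standing in the crate beyond it reach up to 235 mm. A pine block to the right of the honer is 185 mm high; bottles to the left of the tablet, beyond y = 0.4 m, are up to 245 mm high
- tin: bystander: small food tin, 75 mm across, 58 mm high, origin under its middle
- mug: bystander: white mug, 86 mm high, 83 mm across, origin at its underside
- jar: bystander: small glass jar with yellow lid, 52 mm across, 70 mm high, origin under its middle
There are look-alikes about, which are no part of the job. What is shaped like the honer but turquoise is not meant.

How it is judged (in metres and radians):
On the way, in this order (a step that is already met when the one before it is completed fails the run):
1. the knife is held with the heel part of its edge (the first 25 mm) in the V between the rods, along the slot, the springs pressed in (x of rod_v in the frame of knife between 0.036 and 0.06 m and y of rod_v in the frame of knife between -0.005 and 0.005 m and z of rod_v in the frame of knife between -0.022 and -0.01 m and value of joint rods above 0.001 m and angle between the x axis of knife and the x axis of rod_v, either way round below 0.17 rad and contact force between the fingers and knife above 1 N and contact force between knife and honer above 0.2 N), for 0.1 s.
2. the edge is drawn on: the second quarter (60 to 85 mm ahead of the grip place) rides in the V, springs pressed (x of rod_v in the frame of knife between 0.064 and 0.084 m and y of rod_v in the frame of knife between -0.005 and 0.005 m and z of rod_v in the frame of knife between -0.022 and -0.01 m and value of joint rods above 0.001 m and angle between the x axis of knife and the x axis of rod_v, either way round below 0.17 rad and contact force between the fingers and knife above 1 N and contact force between knife and honer above 0.2 N), for 0.1 s.
3. the third quarter rides in the V, springs pressed (x of rod_v in the frame of knife between 0.088 and 0.108 m and y of rod_v in the frame of knife between -0.005 and 0.005 m and z of rod_v in the frame of knife between -0.022 and -0.01 m and value of joint rods above 0.001 m and angle between the x axis of knife and the x axis of rod_v, either way round below 0.17 rad and contact force between the fingers and knife above 1 N and contact force between knife and honer above 0.2 N), for 0.1 s.
4. the last quarter, next to the tip, rides in the V, springs pressed (x of rod_v in the frame of knife between 0.112 and 0.135 m and y of rod_v in the frame of knife between -0.005 and 0.005 m and z of rod_v in the frame of knife between -0.022 and -0.01 m and value of joint rods above 0.001 m and angle between the x axis of knife and the x axis of rod_v, either way round below 0.17 rad and contact force between the fingers and knife above 1 N and contact force between knife and honer above 0.2 N), for 0.1 s.
At the end, for the whole second after the job is handed in: the robot holds the knife still in the air, clear of tablet, honer and dock: mid-edge within 25 mm of the lens's line of sight, 90 to 150 mm out from the lens, 130 mm or more above the table; blade along the tablet's long side, edge pointing at the lens, within 0.22 rad; either way round (x of knife_edge in the frame of lens between -0.025 and 0.025 m and y of knife_edge in the frame of lens between -0.025 and 0.025 m and z of knife_edge in the frame of lens between 0.09 and 0.15 m and angle between the x axis of knife and the y axis of lens, either way round below 0.22 rad and angle between the z axis of knife and the z axis of lens, either way round below 0.22 rad and angle between knife's own z axis and vertical below 1.1 rad and height (world z) of knife_edge above 0.13 m and contact force between the fingers and knife above 1 N and linear speed of knife below 0.02 m/s and contact force between knife and tablet below 0.1 N and contact force between knife and honer below 0.1 N and contact force between knife and dock below 0.1 N and value of joint rods below 0.001 m); the arm keeps its last pose, push and grip.
It fails at once if the knife moves faster than 0.10 m/s while it touches the honer (contact force between knife and honer above 0.3 N and linear speed of knife above 0.1 m/s).
It fails at once if the rods are pressed to their bottom stop (beyond 11 mm) (value of joint rods above 0.011 m).
It fails at once if the knife presses on the honer with more than 15 N (contact force between knife and honer above 15 N).
It fails at once if the tablet is touched (contact force between tablet and anything else above 1 N).
It fails at once if the red knife, the mug, the tin or the jar is moved more than 15 mm (distance of any of red_knife, mug, tin, jar from where it was at the start of the episode above 0.015 m).
It also fails if it takes over 58 s, if anything falls off the work surface, if the arm or the gripper's body presses on something with over 40 N, if the wrist force passes 120 N, or if a joint passes its speed limit or range.

## Working session

There is one attempt and no reset: what is moved stays moved. The work goes in short steps, Python scripts to look and compute and a tool call to move; the robot and the scene stay as the last step left them, time stands still between calls to the robot, and variables do not carry over. Pictures are saved under pics/ and viewed, at most 10 in all, crops included, and the job is handed in when it is done.

Besides the shell and the picture viewer there is one more tool, called after "Emit:" by a JSON object that holds its "op" and its "data". jog_arm: Moves the arm, as the interface text tells. Its arguments: {"type":"object","properties":{"steps":{"type":"array"}},"required":["steps"]}

```bash
ls; mkdir -p pics
python3 - <<'E'
from workcell import r
import cv2,numpy as np,pickle
d={}
for n in ["scene","top","wrist"]:
    o=r.get_obs();g=r.get_image(n);d[n]=(g,o)
    cv2.imwrite(f"pics/{n}0.png",g["image"][:,:,::-1])
    print(n,g["vertical_fov"],g["cx"],g["cy"],np.round(g.get("extrinsics",g.get("hand_eye")),3).tolist())
pickle.dump(d,open("d0.pkl","wb"))
print(o)
E
```

```text
pics
scene 49.06761312480385 258.72958923361347 190.18391031507127 [[-0.525, -0.851, -0.015, 207.207], [-0.407, 0.267, -0.873, 286.519], [0.747, -0.452, -0.487, 1193.917], [0.0, 0.0, 0.0, 1.0]]
top 56.36044585792952 250.44802785472476 197.7899728654345 [[0.022, -1.0, -0.007, -22.483], [-0.993, -0.021, -0.119, 419.63], [0.119, 0.009, -0.993, 1300.637], [0.0, 0.0, 0.0, 1.0]]
wrist 62.84608503931997 252.4774934899343 187.82471114516144 [[0.0, -0.948, -0.319, 82.859], [1.0, -0.0, 0.001, -0.42], [-0.001, -0.319, 0.948, -135.291], [0.0, 0.0, 0.0, 1.0]]
{'time': 0.1, 'joints': array([ 9.01732802e-01,  3.81102621e-01,  1.29810338e+00, -4.23157950e-05,
        1.46357184e+00, -2.15275063e-01]), 'joint_velocities': array([-0.00016919, -0.00200755, -0.0039537 , -0.00157319, -0.00034452,
       -0.00119106]), 'joint_efforts': array([ 4.13860267e-03, -4.38651896e+01, -2.24912345e+01,  7.14268209e-02,
        3.42120545e-02, -3.28949250e-05]), 'ee_pos': array([240.96790292, 494.16367735, 249.24097815]), 'orientation': array([-2.34561032e-04,  2.24950188e-01,  9.74370084e-01, -5.44605461e-04]), 'ft_force': array([-0.56675096,  0.36094108,  0.82271912]), 'ft_torque': array([-0.02555607, -0.0232491 ,  0.02823562]), 'gripper_force': 0.0, 'finger_gap': 88.00432193247349}
```

View pics/scene0.png

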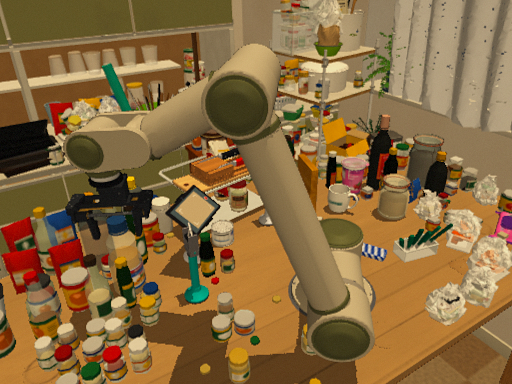

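View pics/top0.png

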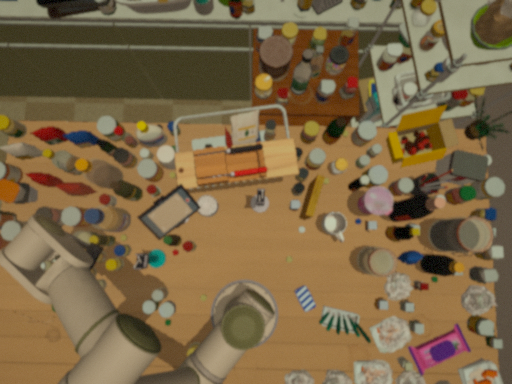

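The top view shows the dock at about (235,160) with the black handle on the upper (far) slot and the red one on the nearer slot, the honer at (260,200), and the tablet at (168,212). I'll zoom in.

Run:
```python
import cv2
a=cv2.imread("pics/top0.png")[100:250,130:330]
cv2.imwrite("pics/crop1.png",cv2.resize(a,None,fx=4,fy=4,interpolation=cv2.INTER_CUBIC))
```

```text
(no output)
```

View pics/crop1.png

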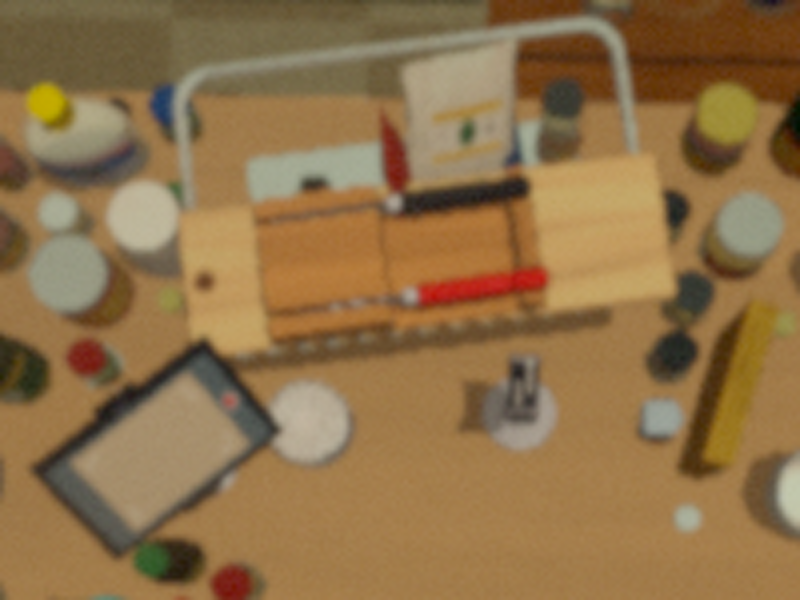

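The crop shows the black handle from (525,187) to (400,203) with its tip near (258,215). The red knife is in front of it, the honer top is near (523,370) with its foot at (520,415), and the tablet corners are (205,345), (275,430), (120,553), (38,468).

```bash
cat > h.py <<'E'
import numpy as np,cv2
from scipy.spatial.transform import Rotation as R
def Tq(o):
    q=o["orientation"];T=np.eye(4);T[:3,:3]=R.from_quat([q[1],q[2],q[3],q[0]]).as_matrix();T[:3,3]=o["ee_pos"];return T
def cam(g,o=None):  # cam->world, K
    T=np.linalg.inv(g["extrinsics"]) if "extrinsics" in g else Tq(o)@g["hand_eye"]
    f=192/np.tan(np.radians(g["vertical_fov"]/2));return T,f,g["cx"],g["cy"]
def onz(C,u,v,z):
    T,f,cx,cy=C;d=T[:3,:3]@[(u-cx)/f,(v-cy)/f,1];c=T[:3,3];return c+d*(z-c[2])/d[2]
def proj(C,p):
    T,f,cx,cy=C;q=np.linalg.inv(T)@np.append(p,1);return np.array([cx+f*q[0]/q[2],cy+f*q[1]/q[2]])
def tri(A,B):
    M=[];b=[]
    for C,u,v in (A,B):
        T,f,cx,cy=C;d=T[:3,:3]@[(u-cx)/f,(v-cy)/f,1];d/=np.linalg.norm(d);P=np.eye(3)-np.outer(d,d);M.append(P);b.append(P@T[:3,3])
    x=np.linalg.solve(sum(M),sum(b));return x
def snap(n,name):
    from workcell import r
    import pickle
    o=r.get_obs();g=r.get_image(n);pickle.dump((g,o),open(name+".pkl","wb"));cv2.imwrite(f"pics/{name}.png",g["image"][:,:,::-1]);return g,o
E
python3 - <<'E'
from h import *;import pickle
d=pickle.load(open("d0.pkl","rb"));C=cam(d["top"][0])
for n,x,y,z in [("hend",525,187,235),("hfront",402,203,235),("tip",258,215,235),("redend",546,278,235),("redfr",418,293,235),("honer",523,365,219),("foot",520,415,3),("T1up",205,345,210),("T2lo",275,430,145),("T3lo",120,553,145),("T4up",38,468,210),("boardFL",165+20,210,187),("boardFR",652,155,187),("boardNR",672,295,187),("boardNL",197,350,187)]:
    print(n,np.round(onz(C,130+x/4,100+y/4,z)))
E
```

```text
hend [558. -46. 235.]
hfront [543.  51. 235.]
tip [531. 165. 235.]
redend [485. -64. 235.]
redfr [471.  36. 235.]
honer [418. -47. 219.]
foot [401. -49.   3.]
T1up [430. 207. 210.]
T2lo [369. 158. 145.]
T3lo [264. 283. 145.]
T4up [329. 335. 210.]
boardFL [546. 233. 187.]
boardFR [ 600. -151.  187.]
boardNR [ 483. -168.  187.]
boardNL [429. 218. 187.]
```

Emit:
{"op": "jog_arm", "data": {"steps": [[[0, 0, 1, 0, 0, 0, 0], [0.4, -0.6, 1.9, 0, 0, -0.8, 0], [0.9, -1.5, 2.5, 0, 0, -1.8, 0], [1.4, -2.4, 2.9, 0, 0, -2.8, 0], [1.9, -3.3, 3, 0, 0, -3.6, 0]]]}}

```text
time: 0.65
ee_pos: [325.7, 347.6, 397.1]
orientation: [0.001, 0.462, 0.887, 0.001]
ft_force: [0.5, 0.1, -0.5]
finger_gap: 50.4
gripper_force: 0.0
```

Emit:
{"op": "jog_arm", "data": {"steps": [[[0.5, -0.9, 0, 0, 0, -0.9, 0], [1, -1.8, 0, 0, 0, -1.8, 0], [1.5, -2.7, 0, 0, 0, -2.6, 0], [2, -3.6, 0, 0, 0, -3.1, 0], [2.5, -4.5, 0, 0, 0, -3.5, 0]]]}}

```text
time: 1.15
ee_pos: [447.1, 128.3, 395.4]
orientation: [-0.0, 0.662, 0.749, 0.0]
ft_force: [1.7, 0.1, 0.9]
finger_gap: 44.0
gripper_force: 0.0
```

Emit:
{"op": "jog_arm", "data": {"steps": [[[0.2, -0.8, 0, 0, 0, 0, 0], [0.4, -1.6, 0, 0, 0, 0, 0], [0.4, -2.1, 0, 0, 0, 0, 0], [0.4, -2.1, 0, 0, 0, 0, 0], [0.4, -2.1, 0, 0, 0, 0, 0]]]}}

```text
time: 1.65
ee_pos: [466.6, 25.4, 395.3]
orientation: [-0.0, 0.662, 0.75, 0.0]
ft_force: [-0.5, 0.2, 0.4]
finger_gap: 43.8
gripper_force: 0.0
```

Run:
```python
from h import *
g,o=snap("wrist","w1");print(o["time"],o["ee_pos"],Tq(o)[:3,0])
cv2.imwrite("pics/w1b.png",cv2.resize(g["image"][:,:,::-1],(768,576)))
```

```text
1.65 [466.61051818  25.35828276 395.33092317] [-1.24421330e-01  9.92229397e-01  3.94835430e-04]
```

View pics/w1b.png

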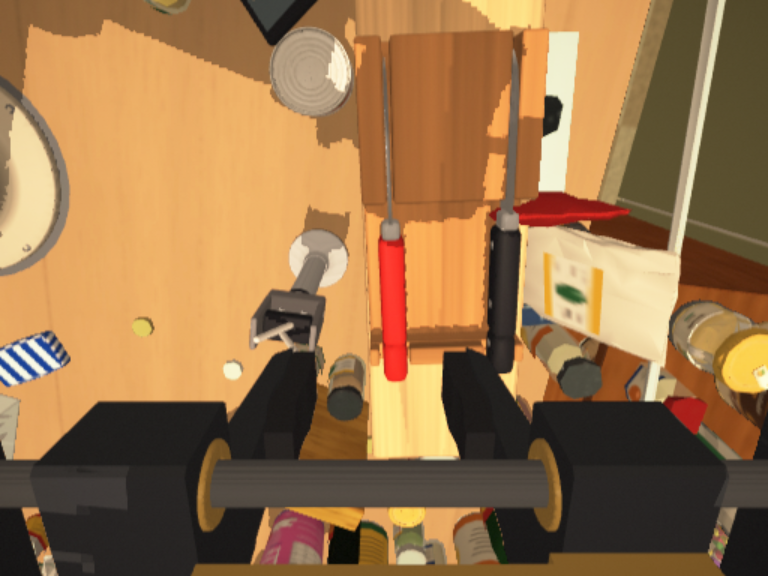

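The wrist picture (768-wide) shows the black handle from (500,370) to (508,215), its blade running up to (516,55), and the red knife to its left at x≈390. The honer's cheeks and crossed rods are at about (285,325). I'll measure the knife and zoom on the honer.

Run:
```python
from h import *;import pickle
g,o=pickle.load(open("w1.pkl","rb"));C=cam(g,o);im=g["image"]
cv2.imwrite("pics/crop2.png",cv2.resize(im[180:245,150:235,::-1],None,fx=9,fy=9,interpolation=cv2.INTER_CUBIC))
for lo,hi,a in (((0,0,0),(255,255,60),"black"),):
    sub=im[135:252,320:352].astype(int);m=(sub.max(2)<60)
    n,l,s,c=cv2.connectedComponentsWithStats(m.astype(np.uint8));i=1+s[1:,4].argmax();ys,xs=np.where(l==i)
    print(s[i]+[320,135,0,0,0])
    for y0 in range(ys.min(),ys.max()+1,8):
        k=xs[ys==y0]; 
        if len(k): print(y0+135,k.min()+320,k.max()+320,np.round(onz(C,k.mean()+320,y0+135,235),1))
print("tip",onz(C,516/1.5,55/1.5,235), "heel bolster",onz(C,508/1.5,228/1.5,235),"end",onz(C,501/1.5,372/1.5,235))
Ct=cam(pickle.load(open("d0.pkl","rb"))["top"][0])
```

```text
[ 320  150   27  102 1699]
150 330 330 [537.6  55.9 235. ]
158 327 346 [545.5  49.  235. ]
166 327 345 [547.   41.2 235. ]
174 326 345 [547.5  33.1 235. ]
182 326 344 [548.8  25.  235. ]
190 326 344 [550.6  16.8 235. ]
198 326 343 [552.    8.5 235. ]
206 325 343 [ 5.533e+02 -1.000e-01  2.350e+02]
214 325 343 [555.1  -8.7 235. ]
222 325 342 [556.4 -17.6 235. ]
230 327 342 [559.5 -26.3 235. ]
238 320 341 [557.1 -36.  235. ]
246 320 340 [558.5 -45.3 235. ]
tip [529.60839234 153.82897693 235.        ] heel bolster [546.23600685  55.00474857 235.        ] end [563.17789268 -47.13966335 235.        ]
```

View pics/crop2.png

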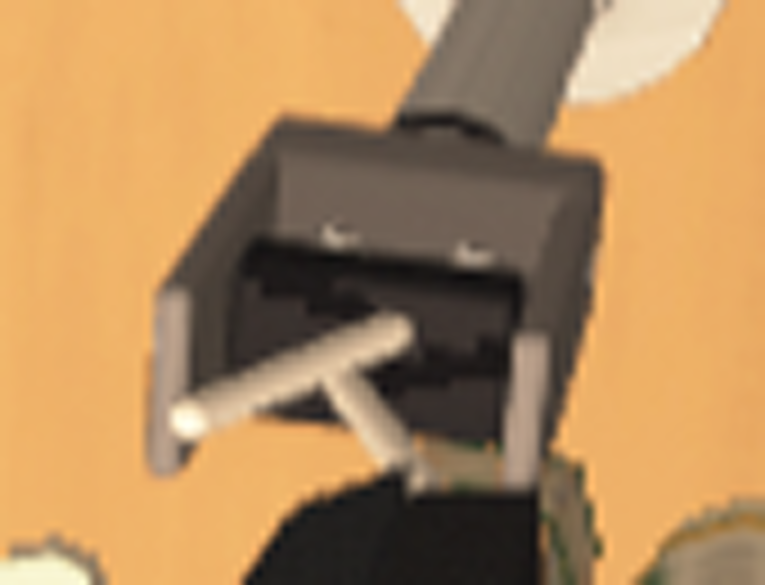

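The zoom shows the honer's two cheek tops: the left one runs (172,288)–(165,470) and the right one (532,335)–(520,487). The crossed rods sit between them, so the slot runs roughly along the image's vertical (world y).

Run:
```python
from h import *;import pickle
g,o=pickle.load(open("w1.pkl","rb"));C=cam(g,o)
P=[onz(C,346.5-(y-158)*4/64,y,235)[:2] for y in (158,222)]
d=(P[0]-P[1])/np.linalg.norm(P[0]-P[1]);n=np.array([d[1],-d[0]])
print("far edge",P,"dir",d,np.degrees(np.arctan2(d[1],d[0])),"axis pts",[p-8.5*n for p in P])
L=[onz(C,150+x/9-.5,180+y/9-.5,219)[:2] for x,y in ((172,288),(165,470),(532,335),(520,487))]
print(np.round(L,1));l=(L[0]+L[1])/2;rr=(L[2]+L[3])/2
print("centre",(l+rr)/2,"sep",rr-l,np.linalg.norm(rr-l))
for a,b in ((0,1),(2,3)):
  e=L[a]-L[b];print(np.linalg.norm(e),np.degrees(np.arctan2(e[1],e[0])))
for x,y,z in ((335,375,219),(190,418,236),(420,480,236)): print("rod",onz(C,150+x/9,180+y/9,z))
# foot ellipse centre (on 768 pic): 
print("foot",onz(C,319/1.5,258/1.5,3))
```

```text
far edge [array([554.95111842,  50.18902787]), array([565.6301178, -16.3996923])] dir [-0.15834911  0.98738319] 99.1110855295752 axis pts [array([546.55836133,  48.84306045]), array([557.2373607 , -17.74565972])]
[[383.7 -34.2]
 [383.8 -58.4]
 [426.8 -35. ]
 [427.  -55.3]]
centre [405.31090539 -45.73586212] sep [43.10948358  1.17405374] 43.1254678410746
24.194159104409255 90.28619902687842
20.358017898228095 90.48556020767148
rod [404.21720523 -43.68731767 219.        ]
rod [390.89961089 -42.9097922  236.        ]
rod [417.59520048 -47.50318518 236.        ]
foot [406.34262567 -48.18226598   3.        ]
```

Emit:
{"op": "jog_arm", "data": {"steps": [[[0.6, 0.05, -0.5, 0, 0, 0.15, 0], [1.3, 0.1, -1.2, 0, 0, 0.15, 0], [1.64, 0.1, -1.8, 0, 0, 0.15, 0], [1.64, 0.1, -2.1, 0, 0, 0.15, 0], [1.64, 0.1, -2.1, 0, 0, 0.15, 0]]]}}

```text
time: 2.2
ee_pos: [548.1, 31.8, 288.2]
orientation: [-0.002, 0.653, 0.758, -0.001]
ft_force: [0.2, 0.2, 0.5]
finger_gap: 43.6
gripper_force: 0.0
```

Run:
```python
from h import *
g,o=snap("wrist","w2");C=cam(g,o);im=g["image"].astype(int);print(o["ee_pos"],Tq(o)[:3,0])
cv2.imwrite("pics/w2b.png",cv2.resize(g["image"][:,:,::-1],(768,576)))
print("expected px of origin top",proj(C,[548.5,30,235]),"bolster",proj(C,[543.6,64,228]))
```

```text
[548.14925782  31.84150448 288.15359759] [-0.14808212  0.98897368  0.0016568 ]
expected px of origin top [252.54672221 218.69894737] bolster [252.89760037 165.04131269]
```

View pics/w2b.png

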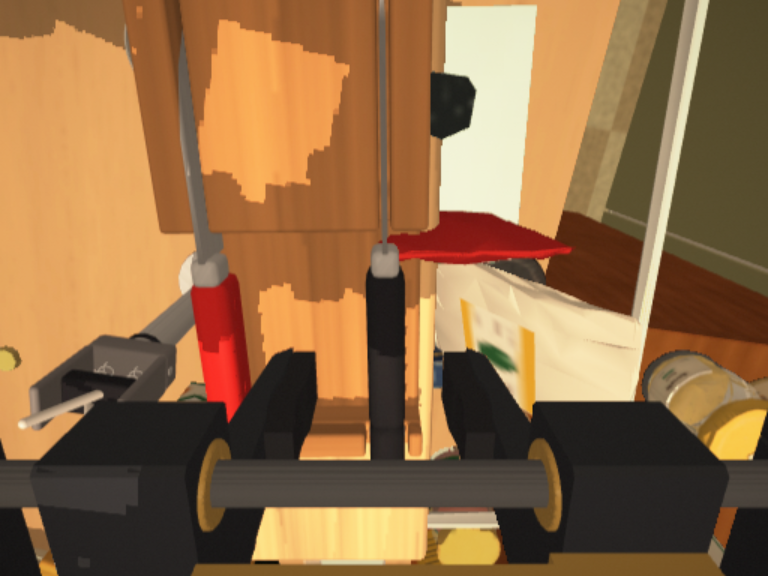

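The black handle sits between the fingers, columns 367–404 at row 290. Its bolster front is at row 245, and the spine runs up from (385,240) to (382,10).

Run:
```python
from h import *;import pickle
g,o=pickle.load(open("w2.pkl","rb"));C=cam(g,o)
for n,u,v,z in (("spine far",382.5,10,235),("spine near",385,240,235),("h mid 290",385.5,290,235),("h mid 440",386.5,440,235),("h front",385,270,235),("bolster front",385,246,235)):
    print(n,np.round(onz(C,u/1.5,v/1.5,z),1))
```

```text
spine far [531.6 151.5 235. ]
spine near [545.2  69.3 235. ]
h mid 290 [548.7  47.8 235. ]
h mid 440 [560.7 -26.8 235. ]
h front [547.1  56.6 235. ]
bolster front [545.6  66.8 235. ]
```

Emit:
{"op": "jog_arm", "data": {"steps": [[[0.06, 0, -0.3, 0, 0, 0.09, 0], [0.06, 0, -0.7, 0, 0, 0.09, 0], [0.06, 0, -1.1, 0, 0, 0.09, 0], [0.06, 0, -1.45, 0, 0, 0.09, 0], [0.06, 0, -1.45, 0, 0, 0.09, 0]]]}}

```text
time: 2.75
ee_pos: [551.1, 30.9, 217.7]
orientation: [-0.001, 0.648, 0.761, -0.0]
ft_force: [0.4, 0.5, -0.7]
finger_gap: 43.6
gripper_force: 0.0
```

Emit:
{"op": "jog_arm", "data": {"steps": [[[0, 0, 0, 0, 0, 0, 0.5], [0, 0, 0, 0, 0, 0, 0.8], [0, 0, 0, 0, 0, 0, 1], [0, 0, 0, 0, 0, 0, 1], [0, 0, 0, 0, 0, 0, 1]]]}}

```text
time: 3.25
ee_pos: [551.9, 30.3, 218.8]
orientation: [0.001, 0.649, 0.761, 0.0]
ft_force: [-1.4, 0.1, 6.1]
finger_gap: 16.6
gripper_force: 30.0
```

Emit:
{"op": "jog_arm", "data": {"steps": [[[0, 0, 0.2, 0, 0, 0, 1], [0, 0, 0.5, 0, 0, 0, 1], [0, 0, 0.9, 0, 0, 0, 1], [0, 0, 1.2, 0, 0, 0, 1], [0, 0, 1.4, 0, 0, 0, 1]]]}}

```text
time: 3.75
ee_pos: [551.8, 30.2, 289.4]
orientation: [0.001, 0.649, 0.761, 0.0]
ft_force: [-0.1, 0.0, -2.2]
finger_gap: 16.6
gripper_force: 30.0
```

Emit:
{"op": "jog_arm", "data": {"steps": [[[-0.4, -0.4, 0.1, 0, 0, -0.2, 1], [-1, -1, 0.1, 0, 0, -0.5, 1], [-1.6, -1.6, 0.1, 0, 0, -0.8, 1], [-2.1, -2.1, 0.1, 0, 0, -1.02, 1], [-2.5, -2.48, 0.1, 0, 0, -1.02, 1]]]}}

```text
time: 4.25
ee_pos: [425.2, -94.7, 293.1]
orientation: [-0.0, 0.702, 0.712, -0.0]
ft_force: [0.3, 0.2, -0.3]
finger_gap: 16.6
gripper_force: 30.0
```

Emit:
{"op": "jog_arm", "data": {"steps": [[[-0.2, 0, 0, 0, 0, 0, 1], [-0.43, 0, 0, 0, 0, 0, 1], [-0.43, 0, 0, 0, 0, 0, 1], [-0.43, 0, 0, 0, 0, 0, 1], [-0.43, 0, 0, 0, 0, 0, 1]]]}}

```text
time: 4.75
ee_pos: [405.7, -93.3, 292.9]
orientation: [-0.0, 0.701, 0.713, 0.0]
ft_force: [-0.6, -0.3, -0.1]
finger_gap: 16.5
gripper_force: 30.0
```

Run:
```python
from h import *
g,o=snap("wrist","w3");C=cam(g,o);T=Tq(o);print(o["ee_pos"],T[:3,0],T[:3,2],o["joints"])
a=g["image"][:,:,::-1];cv2.imwrite("pics/w3b.png",cv2.resize(a,(768,576)))
```

```text
[405.7100361  -93.32458938 292.90961864] [-1.78186579e-02  9.99841230e-01  9.77876712e-05] [ 5.42041330e-05  9.87691970e-05 -9.99999994e-01] [-5.12295456e-01  1.09012038e-01  1.54566346e+00  1.13056585e-04
  1.48691832e+00 -5.30124526e-01]
```

View pics/w3b.png

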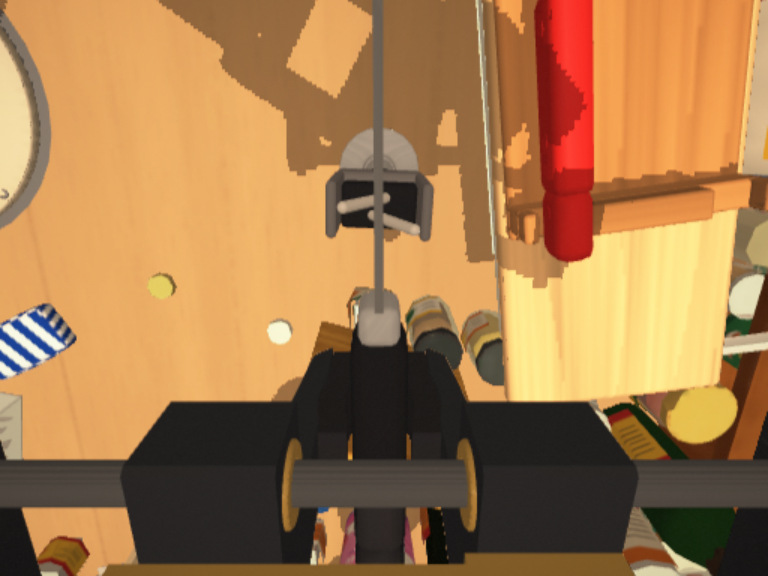

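The knife is held straight, with its spine at column ≈378 pointing up the image. It lies right over the honer, whose cheeks are at columns ≈333 and ≈427, rows 180–240. One zoom for the fine alignment.

Run:
```python
import cv2
a=cv2.imread("pics/w3.png")[105:165,210:295];cv2.imwrite("pics/crop3.png",cv2.resize(a,None,fx=9,fy=9,interpolation=cv2.INTER_CUBIC))
```

```text
(no output)
```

View pics/crop3.png

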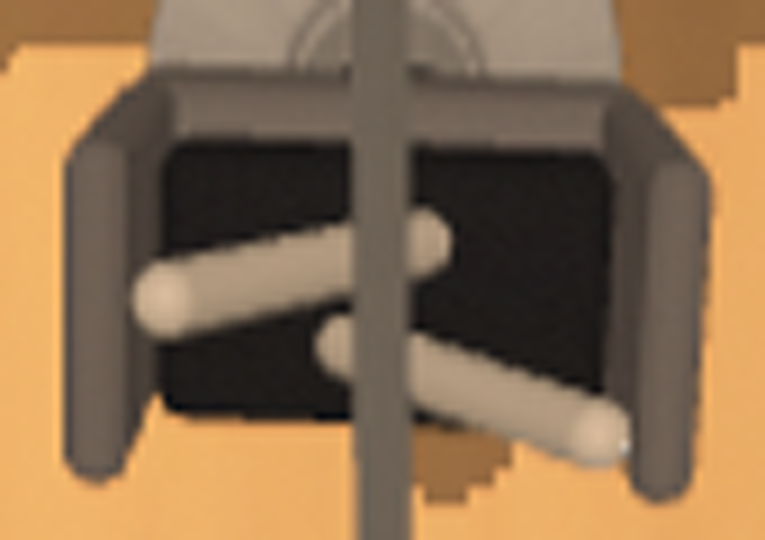

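The cheek tops run (96,150)–(95,475) on the left and (680,165)–(660,497) on the right. The rod ends are at (165,298) and (602,432), with the knife at column ≈383.

Run:
```python
from h import *;import pickle
g,o=pickle.load(open("w3.pkl","rb"));C=cam(g,o)
q=lambda x,y,z:onz(C,210+x/9-.45,105+y/9-.45,z)[:2]
L=[q(*p,219) for p in ((96,150),(95,475),(680,165),(660,497))]
print(np.round(L,1),"mid",np.mean(L,0))
for a,b in((0,1),(2,3)): e=L[a]-L[b];print("len",np.linalg.norm(e),"ang",np.degrees(np.arctan2(e[1],e[0])))
s=(L[2]+L[3]-L[0]-L[1])/2;print("sep",s,"slot ang",90+np.degrees(np.arctan2(s[1],s[0])))
A=q(165,298,236);B=q(602,432,236);print("rods",A,B,(A+B)/2)
z0=292.9+4.2+12
print("knife spine",q(383,0,z0),q(386,540,z0), "bolster",onz(C,378/1.5,292/1.5,z0),"handle fr",onz(C,378/1.5,345/1.5,z0))
print("knife far",onz(C,377.5/1.5,5/1.5,z0))
```

```text
[[383.9 -35.2]
 [383.4 -59.4]
 [426.5 -35.5]
 [426.2 -60.4]] mid [404.99124486 -47.63245021]
len 24.20157243241311 ang 88.9784827453144
len 24.823260226633604 ang 89.42722327291939
sep [42.68154497 -0.62665216] slot ang 89.15884149372219
rods [390.08838127 -43.0564819 ] [420.21033777 -51.78839762] [405.14935952 -47.42243976]
knife spine [404.53417044 -18.37656501] [405.0634571  -41.04620397] bolster [405.11078808 -53.53431983 309.1       ] handle fr [405.38596662 -69.25581188 309.1       ]
knife far [403.81109358  14.35906614 309.1       ]
```

Emit:
{"op": "jog_arm", "data": {"steps": [[[0, 0, -0.3, 0, 0, -0.12, 1], [-0.01, 0, -0.6, 0, 0, -0.12, 1], [-0.01, 0, -0.9, 0, 0, -0.12, 1], [-0.01, 0, -1.1, 0, 0, -0.12, 1], [-0.01, 0, -1.2, 0, 0, -0.12, 1]]]}}

```text
time: 5.3
ee_pos: [404.8, -93.6, 232.2]
orientation: [-0.001, 0.707, 0.707, -0.0]
ft_force: [-0.5, 0.9, -1.2]
finger_gap: 16.6
gripper_force: 30.0
```

Emit:
{"op": "jog_arm", "data": {"steps": [[[0, 0, 0, 0, 0, 0, 1], [0, 0, 0, 0, 0, 0, 1], [0, 0, 0, 0, 0, 0, 1], [0, 0, 0, 0, 0, 0, 1], [0, 0, 0, 0, 0, 0, 1]]]}}

```text
time: 5.8
ee_pos: [404.8, -93.8, 233.2]
orientation: [0.0, 0.707, 0.707, 0.0]
ft_force: [-0.2, -0.3, -1.0]
finger_gap: 16.4
gripper_force: 30.0
```

Run:
```python
from h import *
from workcell import r
for i in range(4):
    g=r.get_image("wrist");o=r.get_obs();print(o["ee_pos"],o["ft_force"],o["ft_torque"],Tq(o)[:3,0])
```

```text
[404.73027898 -93.78110689 233.13756809] [-0.08564459  0.70085037 -1.15496246] [-0.12215729  0.08249417  0.06859341] [ 1.83449896e-05  9.99999978e-01 -2.08378186e-04]
[404.72192065 -93.77898151 233.09299367] [-0.20294321  0.03239587 -0.24083362] [-0.03077448  0.0299041   0.02724341] [-1.60110846e-05  9.99999986e-01 -1.64475757e-04]
[404.69725508 -93.75120781 233.05402005] [-0.3664643  -0.19036718 -0.32506653] [-0.02861299  0.04362816 -0.05270992] [ 6.52618606e-06  9.99999997e-01 -8.22335276e-05]
[404.67775498 -93.76694457 233.00981976] [-0.22742691  0.14889339 -0.07537703] [-0.08180979  0.1036707   0.03806987] [ 3.00876656e-05  9.99999997e-01 -6.93707010e-05]
```

Emit:
{"op": "jog_arm", "data": {"steps": [[[0, 0, -0.05, 0, 0, 0, 1], [0, 0, -0.1, 0, 0, 0, 1], [0, 0, -0.15, 0, 0, 0, 1], [0, 0, -0.19, 0, 0, 0, 1], [0, 0, -0.23, 0, 0, 0, 1]]]}}

```text
time: 6.5
ee_pos: [404.7, -93.8, 221.3]
orientation: [0.0, 0.707, 0.707, 0.0]
ft_force: [0.0, 0.6, 0.2]
finger_gap: 16.5
gripper_force: 30.0
```

```bash
cat > f.py <<'E'
from h import *
from workcell import r
F=[]
for i in range(8):
    g=r.get_image("wrist");o=r.get_obs();F.append(np.r_[o["ee_pos"],o["ft_force"],o["ft_torque"]])
F=np.array(F);print(o["time"],np.round(F.mean(0),2),np.round(F.std(0)/8**.5,2),F[:,2].round(1))
import sys
cv2.imwrite(f"pics/{sys.argv[1]}.png",g["image"][:,:,::-1])
E
python3 f.py p1
```

```text
6.9 [ 4.0470e+02 -9.3750e+01  2.2142e+02  1.7000e-01  4.3000e-01 -1.0000e-02
 -1.0000e-02  5.0000e-02 -2.0000e-02] [0.01 0.01 0.06 0.18 0.14 0.19 0.   0.01 0.01] [221.1 221.3 221.4 221.5 221.5 221.5 221.5 221.5]
```

Run:
```python
import cv2
a=cv2.imread("pics/p1.png")[130:270,180:330];cv2.imwrite("pics/crop4.png",cv2.resize(a,None,fx=4,fy=4,interpolation=cv2.INTER_CUBIC))
```

```text
(no output)
```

View pics/crop4.png

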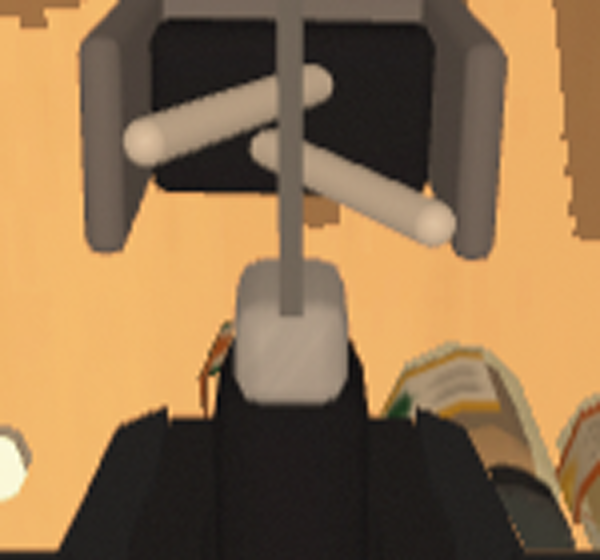

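The rod balls are at (148,143) and (433,222), with the knife between them at column 290. I'll infer the rod height from the ball separation.

Run:
```python
from h import *;import pickle
g,o=pickle.load(open("w3.pkl","rb"));o=dict(o);o["ee_pos"]=np.array([404.7,-93.75,221.5]);o["orientation"]=np.array([0,.7071068,.7071068,0]);C=cam(g,o)
q=lambda x,y,z:onz(C,180+x/4-.4,130+y/4-.4,z)
for z in (236,233,231,229,226):
    A=q(148,143,z);B=q(433,222,z);print(z,(B-A)[:2].round(1),((A+B)/2)[:2].round(1))
L=[q(*p,219)[:2] for p in ((101,42),(105,245),(487,50),(474,252))];print(np.round(L,1))
print("spine",q(290,0,237.5),q(291,310,237.5))
```

```text
236 [28.5 -8.2] [405.1 -46.3]
233 [29.2 -8.4] [405.1 -47.2]
231 [29.7 -8.6] [405.1 -47.8]
229 [30.2 -8.7] [405.1 -48.4]
226 [30.9 -8.9] [405.1 -49.3]
[[384.  -35.2]
 [383.4 -58.8]
 [426.6 -36.1]
 [426.2 -59.7]]
spine [404.85654811 -27.95134406 237.5       ] [404.9519535  -59.42436261 237.5       ]
```

Emit:
{"op": "jog_arm", "data": {"steps": [[[0, -0.05, 0, 0, 0, 0, 1], [0, -0.13, 0, 0, 0, 0, 1], [0, -0.22, 0, 0, 0, 0, 1], [0, -0.31, 0, 0, 0, 0, 1], [0, -0.4, 0, 0, 0, 0, 1]]]}}

```text
time: 7.4
ee_pos: [404.7, -114.2, 221.4]
orientation: [-0.0, 0.707, 0.707, 0.0]
ft_force: [1.1, 2.0, -0.2]
finger_gap: 16.8
gripper_force: 30.0
```

Emit:
{"op": "jog_arm", "data": {"steps": [[[0, -0.08, 0, 0, 0, 0, 1], [0, -0.16, 0, 0, 0, 0, 1], [0, -0.24, 0, 0, 0, 0, 1], [0, -0.32, 0, 0, 0, 0, 1], [0, -0.4, 0, 0, 0, 0, 1]]]}}

```text
time: 7.9
ee_pos: [404.7, -134.1, 221.4]
orientation: [-0.0, 0.707, 0.707, -0.0]
ft_force: [0.1, 1.2, 0.3]
finger_gap: 17.1
gripper_force: 30.0
```

```bash
python3 f.py p2
python3 - <<'E'
import cv2
a=cv2.imread("pics/p2.png");cv2.imwrite("pics/p2b.png",cv2.resize(a[60:250,180:330],None,fx=3.1,fy=3.1,interpolation=cv2.INTER_CUBIC))
E
```

```text
8.3 [ 4.0477e+02 -1.3419e+02  2.2152e+02  4.5000e-01 -1.1000e+00 -2.8000e-01
 -2.2000e-01 -2.0000e-02 -4.0000e-02] [0.01 0.11 0.01 0.1  0.2  0.12 0.01 0.01 0.01] [221.5 221.5 221.5 221.5 221.5 221.5 221.5 221.5]
```

View pics/p2b.png

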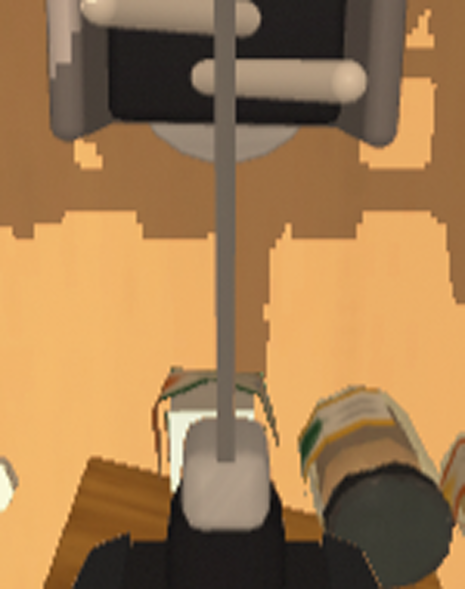

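The knife is unpivoted (the bolster rows match those before the stroke) and still centred in the V. The rod balls are at (95,11) and (351,82).

Run:
```python
from h import *;import pickle
g,o=pickle.load(open("w3.pkl","rb"));o=dict(o);o["ee_pos"]=np.array([404.77,-134.2,221.5]);o["orientation"]=np.array([0,.7071068,.7071068,0]);C=cam(g,o)
q=lambda x,y,z:onz(C,180+x/3.1-.4,60+y/3.1-.4,z)
for z in (236,233,231,229,226):
    A=q(95,11,z);B=q(351,82,z);print(z,(B-A)[:2].round(1),((A+B)/2)[:2].round(1))
```

```text
236 [29.9 -7.8] [404.9 -48.9]
233 [30.6 -8. ] [404.9 -48.8]
231 [31.1 -8.1] [404.9 -48.8]
229 [31.6 -8.2] [404.9 -48.8]
226 [32.3 -8.4] [404.9 -48.7]
```

Emit:
{"op": "jog_arm", "data": {"steps": [[[0, -0.05, -0.01, 0, 0, 0, 1], [0, -0.13, -0.02, 0, 0, 0, 1], [0, -0.22, -0.03, 0, 0, 0, 1], [0, -0.31, -0.03, 0, 0, 0, 1], [0, -0.4, -0.03, 0, 0, 0, 1]]]}}

```text
time: 8.8
ee_pos: [404.6, -154.1, 219.9]
orientation: [-0.0, 0.707, 0.707, 0.0]
ft_force: [0.8, 1.8, 0.7]
finger_gap: 17.2
gripper_force: 30.0
```

Emit:
{"op": "jog_arm", "data": {"steps": [[[0, -0.08, 0, 0, 0, 0, 1], [0, -0.16, 0, 0, 0, 0, 1], [0, -0.24, 0, 0, 0, 0, 1], [0, -0.31, 0, 0, 0, 0, 1], [0, -0.37, 0, 0, 0, 0, 1]]]}}

```text
time: 9.3
ee_pos: [404.7, -172.6, 219.9]
orientation: [0.0, 0.707, 0.707, -0.0]
ft_force: [0.6, 1.8, 1.1]
finger_gap: 16.6
gripper_force: 30.0
```

```bash
python3 f.py p3
python3 - <<'E'
from h import *
from workcell import r
import pickle
g=r.get_image("scene");cv2.imwrite("pics/s3.png",g["image"][:,:,::-1])
C=cam(g)
for p in ((405,-47.5,215),(405,-47.5,236),(405,-47.5,0)):print(proj(C,p))
E
```

```text
9.7 [ 4.0478e+02 -1.7273e+02  2.2006e+02  4.9000e-01 -1.5900e+00  8.0000e-02
 -1.8000e-01  1.0000e-02 -4.0000e-02] [0.01 0.09 0.01 0.17 0.16 0.17 0.01 0.01 0.01] [220.  220.1 220.1 220.1 220.1 220.1 220.  220. ]
[268.17335924 166.70906015]
[268.14697561 161.03932294]
[268.42304399 220.36532849]
```

Emit:
{"op": "jog_arm", "data": {"steps": [[[0, 0, 0.08, 0, 0, 0, 1], [0, 0, 0.18, 0, 0, 0, 1], [0, 0, 0.3, 0, 0, 0, 1], [0, 0, 0.6, 0, 0, 0, 1], [0, 0, 1, 0, 0, 0, 1]]]}}

```text
time: 10.25
ee_pos: [404.3, -171.9, 270.3]
orientation: [-0.001, 0.707, 0.707, -0.0]
ft_force: [0.0, 0.7, -0.5]
finger_gap: 16.7
gripper_force: 30.0
```

Emit:
{"op": "jog_arm", "data": {"steps": [[[0, 0, 0.3, 0, 0, 0, 1], [0, 0, 0.4, 0, 0, 0, 1], [0, 0, 0.4, 0, 0, 0, 1], [0, 0, 0.4, 0, 0, 0, 1], [0, 0, 0.4, 0, 0, 0, 1]]]}}

```text
time: 10.75
ee_pos: [404.5, -172.1, 289.2]
orientation: [-0.001, 0.707, 0.707, -0.0]
ft_force: [0.1, 0.7, -1.5]
finger_gap: 16.8
gripper_force: 30.0
```

```bash
python3 f.py p4
python3 - <<'E'
import cv2,numpy as np
# bolster / spine rows in hand: bright rows down column 253 in p1 (start), w3 (before) and p4 (after)
for n in ("w3","p1","p2","p3","p4"):
    g=cv2.imread(f"pics/{n}.png").astype(int)
    c=g[180:240,250:256].mean((1,2));d=np.abs(np.diff(c));k=np.argsort(d)[-4:];print(n,sorted((k+180).tolist()),[round(g[y,235:270].mean()) for y in (200,215,230)])
    for y in (20,60,100,140,180):
        row=g[y,225:280].astype(np.uint8); print(y,end=": ");gr=row.mean(-1) if row.ndim>1 else row;s=row.max(-1).astype(int)-row.min(-1);w=np.where((s<25)&(gr>60)&(gr<150))[0];print((w.min()+225,w.max()+225,len(w)) if len(w) else None,end=" ")
    print()
E
```

```text
11.15 [ 4.0461e+02 -1.7220e+02  2.8963e+02 -1.0000e-01  2.8000e-01 -1.0100e+00
 -8.0000e-02  6.0000e-02  0.0000e+00] [0.02 0.02 0.07 0.23 0.16 0.14 0.01 0.01 0.01] [289.3 289.4 289.5 289.6 289.7 289.8 289.8 289.9]
w3 [208, 229, 230, 231] [120, 143, 61]
20: (np.int64(251), np.int64(254), 4) 60: (np.int64(249), np.int64(254), 5) 100: (np.int64(249), np.int64(253), 4) 140: (np.int64(238), np.int64(279), 9) 180: (np.int64(250), np.int64(254), 4) 
p1 [208, 229, 230, 231] [129, 140, 67]
20: (np.int64(250), np.int64(253), 4) 60: (np.int64(250), np.int64(254), 3) 100: (np.int64(249), np.int64(252), 2) 140: (np.int64(249), np.int64(255), 4) 180: (np.int64(251), np.int64(254), 3) 
p2 [208, 229, 230, 231] [132, 151, 68]
20: (np.int64(250), np.int64(254), 5) 60: (np.int64(250), np.int64(255), 5) 100: (np.int64(249), np.int64(276), 20) 140: (np.int64(250), np.int64(254), 4) 180: (np.int64(253), np.int64(253), 1) 
p3 [208, 229, 230, 231] [103, 131, 73]
20: (np.int64(246), np.int64(279), 22) 60: (np.int64(250), np.int64(255), 4) 100: (np.int64(252), np.int64(254), 2) 140: (np.int64(251), np.int64(254), 4) 180: (np.int64(251), np.int64(255), 3) 
p4 [208, 229, 230, 231] [104, 130, 61]
20: (np.int64(249), np.int64(263), 6) 60: (np.int64(250), np.int64(254), 5) 100: (np.int64(249), np.int64(253), 5) 140: (np.int64(250), np.int64(253), 4) 180: (np.int64(250), np.int64(253), 4)
```

The knife didn't pivot, and the contact force was about 1 N. That's light, so I'll repeat the stroke slightly deeper to be safe.

Emit:
{"op": "jog_arm", "data": {"steps": [[[0, 0.5, 0, 0, 0, 0, 1], [0, 1.1, 0, 0, 0, 0, 1], [0, 1.56, 0, 0, 0, 0, 1], [0, 1.56, -0.5, 0, 0, 0, 1], [0, 1.56, -0.9, 0, 0, 0, 1]]]}}

```text
time: 11.65
ee_pos: [404.6, -93.6, 244.4]
orientation: [0.0, 0.707, 0.708, 0.0]
ft_force: [0.3, -0.4, -1.0]
finger_gap: 16.7
gripper_force: 30.0
```

Emit:
{"op": "jog_arm", "data": {"steps": [[[0.01, 0, -0.15, 0, 0, 0, 1], [0.01, 0, -0.25, 0, 0, 0, 1], [0.01, 0, -0.25, 0, 0, 0, 1], [0.01, 0, -0.25, 0, 0, 0, 1], [0.01, 0, -0.25, 0, 0, 0, 1]]]}}

```text
time: 12.15
ee_pos: [405.4, -94.5, 233.0]
orientation: [0.001, 0.707, 0.707, 0.0]
ft_force: [-0.1, -0.6, -1.4]
finger_gap: 17.0
gripper_force: 30.0
```

Emit:
{"op": "jog_arm", "data": {"steps": [[[0, 0, -0.06, 0, 0, 0, 1], [0, 0, -0.12, 0, 0, 0, 1], [0, 0, -0.18, 0, 0, 0, 1], [0, 0, -0.23, 0, 0, 0, 1], [0, 0, -0.27, 0, 0, 0, 1]]]}}

```text
time: 12.65
ee_pos: [405.1, -94.3, 218.7]
orientation: [-0.0, 0.707, 0.707, -0.0]
ft_force: [-0.3, 0.3, 0.9]
finger_gap: 16.9
gripper_force: 30.0
```

```bash
python3 f.py p5;python3 f.py p6
```

```text
13.05 [ 4.0514e+02 -9.4230e+01  2.1889e+02 -9.0000e-01 -2.2000e-01  5.9000e-01
 -3.0000e-02  1.8000e-01  5.0000e-02] [0.01 0.01 0.06 0.14 0.16 0.17 0.01 0.01 0.01] [218.5 218.7 218.9 219.  219.  219.  219.  219. ]
13.45 [ 4.0518e+02 -9.4260e+01  2.1897e+02 -8.6000e-01  2.6000e-01  6.6000e-01
 -2.0000e-02  2.4000e-01  4.0000e-02] [0.   0.   0.01 0.1  0.18 0.24 0.01 0.01 0.01] [219.  219.  219.  219.  219.  219.  218.9 218.9]
```

Emit:
{"op": "jog_arm", "data": {"steps": [[[-0.01, -0.05, 0, 0, 0, 0, 1], [-0.01, -0.13, 0, 0, 0, 0, 1], [-0.01, -0.21, 0, 0, 0, 0, 1], [-0.01, -0.29, 0, 0, 0, 0, 1], [-0.01, -0.37, 0, 0, 0, 0, 1]]]}}

```text
time: 13.95
ee_pos: [404.7, -113.1, 218.9]
orientation: [-0.0, 0.707, 0.707, 0.0]
ft_force: [0.3, 3.7, 0.9]
finger_gap: 16.8
gripper_force: 30.0
```

Emit:
{"op": "jog_arm", "data": {"steps": [[[0, -0.08, 0, 0, 0, 0, 1], [0, -0.16, 0, 0, 0, 0, 1], [0, -0.24, 0, 0, 0, 0, 1], [0, -0.32, 0, 0, 0, 0, 1], [0, -0.4, 0, 0, 0, 0, 1]]]}}

```text
time: 14.45
ee_pos: [404.7, -133.1, 218.9]
orientation: [-0.0, 0.707, 0.707, 0.0]
ft_force: [1.3, 1.9, 1.0]
finger_gap: 16.3
gripper_force: 30.0
```

Emit:
{"op": "jog_arm", "data": {"steps": [[[0, -0.08, 0, 0, 0, 0, 1], [0, -0.16, 0, 0, 0, 0, 1], [0, -0.24, 0, 0, 0, 0, 1], [0, -0.32, 0, 0, 0, 0, 1], [0, -0.4, 0, 0, 0, 0, 1]]]}}

```text
time: 14.95
ee_pos: [404.7, -153.1, 218.9]
orientation: [-0.0, 0.707, 0.707, -0.0]
ft_force: [0.6, 1.7, 0.6]
finger_gap: 16.6
gripper_force: 30.0
```

Emit:
{"op": "jog_arm", "data": {"steps": [[[0, -0.08, 0, 0, 0, 0, 1], [0, -0.16, 0, 0, 0, 0, 1], [0, -0.24, 0, 0, 0, 0, 1], [0, -0.31, 0, 0, 0, 0, 1], [0, -0.39, 0, 0, 0, 0, 1]]]}}

```text
time: 15.45
ee_pos: [404.7, -172.5, 218.9]
orientation: [-0.0, 0.707, 0.707, 0.0]
ft_force: [0.2, 2.2, 0.3]
finger_gap: 16.5
gripper_force: 30.0
```

```bash
python3 f.py p7
```

```text
15.85 [ 4.0480e+02 -1.7284e+02  2.1907e+02  1.9000e-01 -1.7600e+00  2.0000e-01
 -2.0000e-01  1.0000e-02 -6.0000e-02] [0.01 0.11 0.01 0.14 0.14 0.12 0.01 0.01 0.01] [219.  219.1 219.1 219.1 219.1 219.1 219.1 219. ]
```

Emit:
{"op": "jog_arm", "data": {"steps": [[[0, 0, 0.08, 0, 0, 0, 1], [0, 0, 0.18, 0, 0, 0, 1], [0, 0, 0.3, 0, 0, 0, 1], [0, 0, 0.7, 0, 0, 0, 1], [0, 0, 1.3, 0, 0, 0, 1]]]}}

```text
time: 16.35
ee_pos: [404.1, -171.7, 284.0]
orientation: [-0.002, 0.707, 0.707, -0.0]
ft_force: [0.6, -0.6, -0.9]
finger_gap: 16.4
gripper_force: 30.0
```

Emit:
{"op": "jog_arm", "data": {"steps": [[[0, 0, 0.7, 0, 0, 0, 1], [0, 0.3, 1.5, 0, 0, 0.3, 1], [0, 0.9, 2.2, 0, 0, 0.9, 1], [0, 1.6, 2.3, 0, 0, 1.6, 1], [0, 2.4, 2.3, 0, 0, 2.3, 1]]]}}

```text
time: 16.85
ee_pos: [404.5, -51.3, 400.5]
orientation: [0.001, 0.584, 0.812, 0.0]
ft_force: [0.6, 0.2, -1.8]
finger_gap: 17.2
gripper_force: 30.0
```

Emit:
{"op": "jog_arm", "data": {"steps": [[[0, 0.8, 0, 0, 0, 0.6, 1], [-0.1, 1.7, 0, 0, 0, 1.2, 1], [-0.2, 2.6, 0, 0, 0, 1.8, 1], [-0.3, 3.5, 0, 0, 0, 2.3, 1], [-0.4, 4.3, 0, 0, 0, 2.6, 1]]]}}

```text
time: 17.35
ee_pos: [383.6, 164.8, 399.4]
orientation: [0.0, 0.427, 0.904, 0.0]
ft_force: [1.1, -0.6, -0.4]
finger_gap: 16.6
gripper_force: 30.0
```

Emit:
{"op": "jog_arm", "data": {"steps": [[[0, 0.4, 0, 0, 0, 0, 1], [0, 0.6, 0, 0, 0, 0, 1], [0, 0.6, 0, 0, 0, 0, 1], [0, 0.6, 0, 0, 0, 0, 1], [0, 0.6, 0, 0, 0, 0, 1]]]}}

```text
time: 17.85
ee_pos: [384.9, 191.8, 399.0]
orientation: [0.0, 0.43, 0.903, -0.0]
ft_force: [-0.1, 0.2, -1.3]
finger_gap: 17.1
gripper_force: 30.0
```

Run:
```python
from h import *
g,o=snap("wrist","w8");C=cam(g,o);im=g["image"];print(o["time"],o["ee_pos"],Tq(o)[:3,0],o["ft_force"],o["finger_gap"])
Q=[(430,207,210),(369,158,145),(264,283,145),(329,335,210)]
print("pred",[proj(C,p).round().tolist() for p in Q])
m=((im.max(2).astype(int)<75)).astype(np.uint8);m[270:]=0
n,l,s,c=cv2.connectedComponentsWithStats(m)
for i in np.argsort(-s[1:,4])[:5]+1: print(s[i],c[i].round())
# screen: print coarse color at tablet centre & surroundings
p=proj(C,[348,245,178]).astype(int);print(p,[im[p[1]+dy,p[0]+dx].tolist() for dx,dy in ((25,0),(-25,0),(30,20),(-30,-20))])
for n in range(0,180,8): print(''.join("%4d"%im[n,x].max() for x in range(100,440,14)))
```

```text
17.85 [384.88168788 191.79388188 399.00500124] [-6.30783438e-01  7.75958912e-01 -1.43517730e-04] [-0.06290096  0.21084657 -1.34646662] 17.05753444165527
pred [[294.0, 179.0], [226.0, 164.0], [220.0, 21.0], [304.0, 8.0]]
[ 113  215  281   55 4224] [254. 253.]
[ 355    0  115   57 3884] [410.  24.]
[ 255    2   60  181 3599] [294.  77.]
[ 454   44   58   55 1979] [482.  73.]
[ 196   12   53  161 1402] [225.  70.]
[256  99] [[166, 134, 97], [167, 133, 97], [167, 134, 97], [99, 90, 76]]
 143 149 150 152 154 154 150 132 116 154 153 111 154 236 234 233 233 233 233 232 231 230  41  40  44
 142 150 235 154 155 155 154 153 158 154 156 111  57  30  27  41 235 234 234 234 126  32  42  40  56
 233 236 237 240 153 153 154 159 156  29  28 108  36  75  74  29 235 233 235  80  34  33  42  40  43
 235 239 239 241 239 154 156 226 103  73  75 110  74  74  75  32 234 235 235 159  31  36  42  39  34
 235 239 240 241 240 156 158 124 125  75  73 109  75  75  75  35 151 151  84  70  30  35  40  38  37
 238 238 240 241 239 240 159 123 126  75  74 108 243 163  75  62 150 151  36  54 137  32  38  38 113
 238 2
[... 1010 characters left out ...]
43 244 243 242 243 244 246 244  77 168 115 168 167  30 153 237 239 239 237 132 236 236 249 249
 242 244 243 242 242 243 245 245 244  78 168 115 168 175  30 155 155 235 239 145 159 240 240 155 101
 242 244 243 243 242 245 245 245 245  78 245 115 168 180  31 155 156 155 145 146 150 159 240 157 125
 244 244 241 242 244 245 245 243 243 102 123 115 168 168  30 155 157 157 144 149 161 254 240 135  43
 243 244 241 243 245 245 244 245 182  84 124 112 123  78  30 157 157 157 124 161 255 255 255 127  81
 243 241 242 243 245 245 245 245 205  46  48 112 124  77  30 244 156 154 243 183 255 255 255  90 131
 243 240 243 244 245 245 245 245 242 253 254 115  45  29  45 255 220 164 243 146 255 255 255  91 195
```

Run:
```python
import cv2,numpy as np
im=cv2.imread("pics/w8.png").astype(int);mx=im.max(2)
for y in range(10,186,6):
    r=mx[y,205:335]; d=(r<130).astype(int); e=np.flatnonzero(np.diff(np.r_[0,d,0]));print(y,[(a+205,b+204,int(r[a:b].mean())) for a,b in zip(e[::2],e[1::2])])
print("cols")
for x in list(range(222,248,6))+list(range(262,304,6)):
    r=mx[0:200,x]; d=(r<130).astype(int); e=np.flatnonzero(np.diff(np.r_[0,d,0]));print(x,[(a,b-1,int(r[a:b].mean())) for a,b in zip(e[::2],e[1::2])])
```

```text
10 [(np.int64(248), np.int64(311), 39)]
16 [(np.int64(218), np.int64(311), 48)]
22 [(np.int64(205), np.int64(206), 114), (np.int64(218), np.int64(311), 64)]
28 [(np.int64(205), np.int64(311), 74)]
34 [(np.int64(205), np.int64(310), 79)]
40 [(np.int64(205), np.int64(255), 89), (np.int64(293), np.int64(310), 44)]
46 [(np.int64(205), np.int64(225), 86), (np.int64(249), np.int64(254), 110), (np.int64(293), np.int64(310), 45)]
52 [(np.int64(205), np.int64(225), 35), (np.int64(249), np.int64(254), 111), (np.int64(293), np.int64(309), 53)]
58 [(np.int64(205), np.int64(225), 30), (np.int64(249), np.int64(254), 111), (np.int64(293), np.int64(309), 52)]
64 [(np.int64(220), np.int64(226), 63), (np.int64(249), np.int64(254), 112), (np.int64(292), np.int64(309), 47)]
70 [(np.int64(220), np.int64(226), 60), (np.int64(249), np.int64(254), 112), (np.int64(292), np.int64(309), 48)]
76 [(np.int64(220), np.int64(226), 62), (np.int64(249), np.int64(254), 120), (np.int64(292), np.int64(308), 43), (np.int64(329), np.int64(329), 121), (np.int64(332), np.int64(334), 103)]
82 [(np.int64(216), np.int64(226), 
[... 2256 characters left out ...]
64(151), np.int64(170), 102)]
240 [(np.int64(12), np.int64(41), 63), (np.int64(151), np.int64(171), 103)]
246 [(np.int64(11), np.int64(40), 62), (np.int64(152), np.int64(172), 103)]
262 [(np.int64(8), np.int64(38), 73), (np.int64(155), np.int64(175), 102)]
268 [(np.int64(7), np.int64(38), 71), (np.int64(154), np.int64(177), 102)]
274 [(np.int64(6), np.int64(37), 65), (np.int64(155), np.int64(178), 69)]
280 [(np.int64(5), np.int64(37), 63), (np.int64(156), np.int64(179), 67)]
286 [(np.int64(5), np.int64(37), 64), (np.int64(157), np.int64(180), 65)]
292 [(np.int64(4), np.int64(36), 63), (np.int64(64), np.int64(64), 114), (np.int64(66), np.int64(181), 79)]
298 [(np.int64(3), np.int64(182), 35)]
```

Run:
```python
from h import *;import pickle
g,o=pickle.load(open("w8.pkl","rb"));C=cam(g,o)
fit=lambda P:np.cross(np.append(P[0],1.),np.append(P[1],1.))
X=lambda a,b:(lambda p:p[:2]/p[2])(np.cross(a,b))
L=fit(((217.5,19),(223.5,166)));Rr=fit(((312,10),(304,175)));T=fit(((228,13.5),(292,3.5)));B=fit(((228,170),(292,181.7)))
c=[X(L,T),X(L,B),X(Rr,T),X(Rr,B)];print(np.round(c,1))
W=[onz(C,*p,z) for p,z in zip(c,(146.2,146.2,204.3,204.3))];W=np.array(W);print(W.round(1))
for a,b in((0,1),(2,3)):
    e=W[a]-W[b];print("long",np.linalg.norm(e),np.degrees(np.arctan2(e[1],e[0])))
lo=(W[0]+W[1])/2;up=(W[2]+W[3])/2;e=W[0]-W[1]+W[2]-W[3];e/=np.linalg.norm(e);s=(up-lo);print("short",np.linalg.norm(s[:2]),np.degrees(np.arctan2(s[1],s[0])))
n=np.array([e[1],-e[0],0]);n*=np.sign(n@s) # horizontal upslope
# screen-face middle from both edges
c35,s35=np.cos(np.radians(35)),np.sin(np.radians(35))
m1=lo+n*56*c35; m2=up-n*(7.5*s35+56*c35);print(m1[:2],m2[:2])
m=(m1+m2)/2;m[2]=172+6.1
xs=n*c35+np.array([0,0,s35]);zs=-n*s35+np.array([0,0,c35])
lens=m+50*xs;print("lens",lens,"z",zs,"yaw",np.degrees(np.arctan2(e[1],e[0])))
Kz=zs;Kx=e;Ky=np.cross(Kz,Kx)
mid=lens+122*zs;org=mid-85*Kx+16*Kz
Rk=np.c_[Kx,Ky,Kz];Rt=np.c_[Kx,-Ky,-Kz]
# knife origin in tool: (1.3,0,-4.2)
tcp=org-Rt@np.array([1.3,0,-4.2])
T0=Tq(o);rv=R.from_matrix(Rt@T0[:3,:3].T).as_rotvec()
print("mid",mid,"org",org,"tcp",tcp,"shift",(tcp-o["ee_pos"])/50,"turn",np.degrees(rv)/8)
```

```text
[[2.173e+02 1.520e+01]
 [2.236e+02 1.692e+02]
 [3.125e+02 3.000e-01]
 [3.036e+02 1.838e+02]]
[[258.9 285.7 146.2]
 [370.8 150.9 146.2]
 [330.6 346.4 204.3]
 [443.7 209.  204.3]]
long 175.22711723961095 129.69885145495763
long 177.90985329714982 129.44757061708253
short 93.56871486302083 39.39815858226878
[350.20935403 247.50290658] [348.47994241 245.70477508]
lens [380.91566098 272.69591497 206.77882182] z [-0.44212522 -0.36539734  0.81915204] yaw 129.5722565604185
mid [326.97638384 228.11743949 306.71537122] org [374.05170011 156.75122886 319.82180393] tcp [376.73679211 157.28382934 316.38136534] shift [-0.16289792 -0.69020105 -1.65247272] turn [ 2.77480155 -3.38373736  0.05653574]
```

Emit:
{"op": "jog_arm", "data": {"steps": [[[0, -0.1, 0, 0.5, -0.6, 0, 1], [-0.05, -0.3, 0, 1.05, -1.3, 0, 1], [-0.1, -0.5, 0, 1.6, -2, 0, 1], [-0.15, -0.65, 0, 2.2, -2.7, 0.05, 1], [-0.16, -0.69, 0, 2.77, -3.38, 0.06, 1]]]}}

```text
time: 18.4
ee_pos: [376.5, 157.2, 399.4]
orientation: [0.131, 0.406, 0.862, 0.273]
ft_force: [-0.1, 0.2, -1.5]
finger_gap: 16.8
gripper_force: 30.0
```

Emit:
{"op": "jog_arm", "data": {"steps": [[[0, 0, -0.3, 0, 0, 0, 1], [0, 0, -0.7, 0, 0, 0, 1], [0, 0, -1.1, 0, 0, 0, 1], [0, 0, -1.45, 0, 0, 0, 1], [0, 0, -1.65, 0, 0, 0, 1]]]}}

```text
time: 18.9
ee_pos: [376.4, 157.7, 315.3]
orientation: [0.128, 0.406, 0.863, 0.271]
ft_force: [0.1, 0.1, -0.4]
finger_gap: 16.7
gripper_force: 30.0
```

Emit:
{"op": "jog_arm", "data": {"steps": [[[0, 0, 0, 0, 0, 0, 1], [0, 0, 0, 0, 0, 0, 1], [0, 0, 0, 0, 0, 0, 1], [0, 0, 0, 0, 0, 0, 1], [0, 0, 0, 0, 0, 0, 1]]]}}

```text
time: 19.4
ee_pos: [376.8, 158.2, 316.8]
orientation: [0.129, 0.405, 0.863, 0.272]
ft_force: [-0.8, 0.1, -1.1]
finger_gap: 16.9
gripper_force: 30.0
```

Run:
```python
from h import *
from workcell import r
o=r.get_obs();T=Tq(o);k=T@np.array([1.3+85,0,-4.2+16,1])
lens=np.array([380.9,272.7,206.8]);z=np.array([-.4421,-.3654,.8192]);y=np.array([np.cos(np.radians(129.57)),np.sin(np.radians(129.57)),0]);x=np.cross(y,z)
d=k[:3]-lens;print("edge in lens",d@x,d@y,d@z,"angles",np.arccos(abs(T[:3,0]@y)),np.arccos(abs(T[:3,2]@z)),k,o["finger_gap"],o["joint_velocities"].round(3),o["ee_pos"])
im=cv2.imread("pics/p4.png").astype(int);g=r.get_image("wrist");im2=g["image"][:,:,::-1].astype(int)
for a in(im,im2):
    c=a[180:240,250:256].mean((1,2));print(sorted((np.argsort(abs(np.diff(c)))[-4:]+180).tolist()))
```

```text
edge in lens 0.5502747990778829 0.6897930158673589 121.94095062127282 angles 0.0025389795346739165 nan [326.89792302 228.96805347 307.00383194   1.        ] 16.87647740094621 [-0.003  0.001  0.002  0.    -0.001 -0.   ] [376.78014996 158.24055924 316.81785231]
[208, 229, 230, 231]
[208, 229, 230, 231]<stdin>:5: RuntimeWarning: invalid value encountered in arccos
```

Everything is on target, with the knife steady and unslipped, so I'll hand it in.

```bash
python3 -c "
from workcell import r
print(r.finish_job())"
```

```text
the job is handed in; nothing more can be done
None
```

I drew the black knife's edge through the honer from heel to tip twice, the second time slightly deeper because the first pass pressed only about 1 N, and handed in with it held about 122 mm in front of the tablet's lens. The spring press was only estimated (from arm height, rod images and force), and the hand-in gave no verdict.

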